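# Unhitch the parked sample wagon and hold its tongue raised

### The job

Unhitch the small sample wagon from its docking ball: pull the red latch knob sideways, away from the coupler head, against its spring until the bolt is out from under the ball, then lift the tongue off the ball. Finish while still gripping it, holding the tongue still at about 30 degrees of lift; it falls back if let go. Leave the beaker, the black pouch and the two loose caps beside it where they are.

Things in the scene. Friction and masses are not known exactly. Their poses are not given: they have to be found in the camera images.
- latch_knob (a point): Centre of the red pull knob, the place to grip: 20 mm diameter, 28 mm long, axis level along this point's x; flange 28 mm diameter, 6 mm thick, 13 to 19 mm out on -x; 26 mm wide plate 14 to 20 mm off on +x. 80 mm above the desk when latched. It is pulled along its -x; +y runs from hinge to ball. Room on both y sides to pinch it from above; so gripped it turns between upright fingers as it rises.
- latch (a joint): Latch travel, m: 0 = latched (bolt under the ball), grows as the knob is pulled out along its -x, stop at 0.016. Spring 5 N at 0, 9 N at the stop; springs back if let go. The bolt clears the ball at 0.007; pull to about 0.012 before lifting. While it is under the ball the tongue cannot rise.
- tongue (a joint): Lift angle of the tongue about its level hinge on the wagon, rad: 0 = resting on the ball, grows as the coupler end rises, stop at 1.0. It falls back when let go. 0.35 to 0.5 kg in all, 3 to 4 N at the knob. The knob slides only sideways in the tongue, so lifting the knob lifts the tongue.
- tongue_pivot (a point): Point on the tongue's hinge axis at the wagon end, mid-width, 75 mm above the desk. The hinge axis is this point's x axis (level); +y points to the ball, 150 mm away. The knob centre, latched, lies 59 mm to -x, 150 mm to +y and 5 mm above this point and swings about this axis.
- ball (a point): Centre (75 mm above the desk) of the steel hitch ball, 33 mm diameter, on its mount (base plate 60 x 70 mm). Wagon and mount are fixed to the desk. The wagon (blue deck 90 x 120 mm, rack with three capped tubes up to 160 mm high) begins 175 mm from here on the -y side. Axes as at the hinge.
- coupler_head: Grey coupler head on the end of the tongue, 54 x 56 mm, its roof 102 mm above the desk, with the latch and knob it carries; origin at the ball's centre when latched, axes as the knob's. Its near face is 32 mm from the knob's centre.
- beaker: Clear open beaker, 72 mm diameter, 94 mm high, loose bystander; origin at the centre of its underside.
- pouch: Black zip pouch, 78 x 128 x 23 mm, loose bystander; origin at its underside.
- blue_cap: Blue screw cap, 32 mm diameter, 14 mm high, loose bystander; origin at its underside.
- red_cap: Red screw cap, 32 mm diameter, 14 mm high, lying on the desk under or beside the tongue, loose bystander; origin at its underside.

How it is judged:
By the outcome, as a careful person would: the job done as asked, in the order asked, and still so for the second after the job is handed in, while the arm keeps its last pose, push and grip.
It also fails if it takes over 32 s, if anything falls off the work surface, if the arm or the gripper's body presses on something with over 40 N, if the wrist force passes 120 N, or if a joint passes its speed limit or range.

### The arm

A 7-joint arm with a two-finger parallel gripper is mounted at the origin on a cart in front of the work surface, level with it; the furniture and walls round the work are solid. World frame = base frame: x ahead of the robot, y to its left, z up, the work surface at z = 0. Lengths are in m, angles in rad, forces in N, time in s.
With the tool pointing down it reaches from about 0.425 to 0.925 m from the base axis. Payload 6.8 kg.
Tool frame: the origin (TCP) lies at the very end of the fingers, on their centre line; the grasp point (between the pads) lies 19 mm behind it; z points along the fingers, x is the direction in which the jaws open and shut, and the axes are right-handed (so a half turn about z gives the same grasp; the last joint's range is limited). The gripper opens to 85 mm and grips with 20 to 120 N. Pads are 22 mm wide; open, the fingers measure 114 mm over their backs; the gripper's body (76 mm by 85 mm) begins 54 mm behind the grasp point. The pads swing forward as they close: fully open they stand 13 mm farther back than shut.
Start: joints at [-1.242, 0.477, 0.022, 1.555, -0.011, 1.109, -0.083], TCP at [0.286, 0.612, 0.195] pointing down, gripper open.
Joint ranges: [-2.96, 2.96], [-0.34, 2.1], [-1.41, 1.46], [0.24, 2.44], [-1.37, 4.51], [0.17, 1.92], [-2.96, 2.96]. Speed limits (rad/s): [2.39, 2.39, 3.14, 3.14, 3.14, 3.14, 3.14].

### API

Orientations are given as a unit quaternion [w, x, y, z].
In Python, from station import get_obs, read_camera, calibration, hand_in, recognise, outline_of, place_of gives the robot as it stands.
- The arm moves only by the tool move_arm, never from a script. Its argument "steps" is a list of rows, each an object with "fingers": the finger opening in mm, from 0 to 85.4; "translation": the shift along the world's x, y, z in mm, a list of three; "turn": the turn about the world's z in rad. In form: [{"fingers": fingers, "translation": [dx, dy, dz], "turn": turn}, ...]. A call has 1 to 10 rows; each row shifts and turns the commanded pose from where the row before left it; what a row does not reach is not made up. A row lasts 1/8 s, in which the tool goes at most 62.5 mm and 10.7 degrees, less where a joint would pass 70% of its speed; a pose out of reach is approached as far as the arm can. A call with a gripper value outside its range is refused whole. The fingers move at their own pace and stop on an object; "newtons" is the grip in N (left out, the last holds). Time passes only in rows, so rows that do not move let the fingers close. It gives the time, the measured TCP pose, the force and the opening at its end, in the units of the state.
- get_obs(): the state, without advancing time (a new reading comes with each control period).
- read_camera(name): name is "side" or "top" or "wrist"; returns the picture (420x560x3 uint8, blue, green, red); there is no depth.
- calibration(name): a dict with "camera_matrix" (3x3 intrinsics, pixels), "rvec" (rotation vector, rad) and "tvec" (3), from world to camera coordinates, as OpenCV has them. Camera axes: x right, y down, z forward; pixel columns grow to the right and rows downward; lengths in m; the calibration is good to about 2 mm. A picture is of the moment at which its call begins: read the wrist's pose just before it. calibration takes no time and is no camera call; for the wrist camera it gives the pose at the moment of the call.
- hand_in(): hands the job in, once; it reports no verdict.
Trained networks look in the newest picture that a camera, given by its name, has taken for a name from the list of things; names that differ only in an ending like _2 or _b are one class to them, and where a whole thing is asked for, a point or a joint stands for the part that bears it (a point fixed in the world has none). Each returns a list of dicts, best first, with "conf" (0 to 1); they miss things now and then, are a little off and sometimes report something else, mostly with a low value. They report only what shows in the picture. A call takes as long as a camera call.
- recognise(camera, name): "xy" ([column, row] in pixels, amid what is visible of it).
- outline_of(camera, name): "mask" (420x560 bool, what is visible of it) and "xy" ([column, row] in pixels, amid what is visible of it).
- place_of(camera, name): "xy" ([column, row] in pixels: a listed point, or the origin of a listed thing).
The state is a dict: "t": time; "q": joint angles; "joint_vel": joint speeds; "joint_torque": joint torques, N m; "eef_pos": TCP position; "tool_rot": TCP orientation; "contact_force": force on the tool from outside, world axes, zero at the start; "torque": the same for the moment, N m; "gripper_width": opening from 0.0 (shut) to 1.0 (fully open).
Only numpy, scipy, OpenCV 4.12 (cv2) and the standard library are available. Lean on these libraries where they do the work, as an engineer would, in place of code of your own. Each camera call takes 0.05 s, during which the arm holds its last target.

## Working session

There is one attempt and no reset: what is moved stays moved. The work goes in short steps, Python scripts to look and compute and a tool call to move; the robot and the scene stay as the last step left them, time stands still between calls to the robot, and variables do not carry over. Pictures are saved under pics/ and viewed, and the job is handed in when it is done.

Besides the shell and the picture viewer there is one more tool, called after ">>>" in YAML: its name, and indented under it one key for each argument. move_arm: Moves the arm, as the interface text tells. Its arguments: {"type":"object","properties":{"steps":{"type":"array"},"newtons":{"type":"number"}},"required":["steps"]}

```bash
mkdir -p pics; cat > h.py <<'E'
import numpy as np, cv2
from station import *
def P(n):
    c=calibration(n); K=np.array(c["camera_matrix"],float); R=cv2.Rodrigues(np.array(c["rvec"],float))[0]; t=np.array(c["tvec"],float).ravel()
    return K,R,t
def ray(n,xy,z):
    K,R,t=P(n); d=R.T@np.linalg.solve(K,[xy[0],xy[1],1]); o=-R.T@t
    return o+d*(z-o[2])/d[2]
def proj(n,p):
    K,R,t=P(n); q=K@(R@np.array(p)+t); return q[:2]/q[2]
def tri(obs):
    A=[];b=[]
    for n,xy in obs:
        K,R,t=P(n); d=R.T@np.linalg.solve(K,[xy[0],xy[1],1]); d/=np.linalg.norm(d); o=-R.T@t
        M=np.eye(3)-np.outer(d,d); A.append(M); b.append(M@o)
    return np.linalg.lstsq(np.vstack(A),np.hstack(b),rcond=None)[0]
E
python3 - <<'E'
from h import *
o=get_obs(); print(o["t"],o["eef_pos"],o["tool_rot"],o["q"])
for n in ["side","top","wrist"]:
    im=read_camera(n); cv2.imwrite(f"pics/{n}0.png",im)
    K,R,t=P(n); print(n,"cam at",-R.T@t)
Z=dict(latch_knob=.08,tongue_pivot=.075,ball=.075,coupler_head=.075,beaker=0,pouch=0,blue_cap=0,red_cap=0)
for n in ["top","side"]:
    for k,z in Z.items():
        r=place_of(n,k)
        print(n,k,[(round(a["conf"],2),np.round(a["xy"],1),np.round(ray(n,a["xy"],z)[:2],4)) for a in r[:2]])
E
```

```text
0.0 [0.28530508 0.61102143 0.1941273 ] [ 5.44323797e-04  8.43516198e-01  5.37102969e-01 -7.27011100e-04] [-1.2420785   0.47780302  0.02233534  1.556443   -0.01149522  1.1092912
 -0.08310796]
side cam at [ 0.48846925 -0.50862794  0.73145281]
top cam at [0.30264574 0.19485016 0.98110824]
wrist cam at [0.21633438 0.64387335 0.37380781]
top latch_knob [(0.63, array([294., 226.]), array([0.4498, 0.1731])), (0.26, array([149.7, 210.5]), array([0.4487, 0.5093]))]
top tongue_pivot [(0.72, array([363.5, 219.9]), array([0.4827, 0.0145]))]
top ball []
top coupler_head []
top beaker [(0.92, array([204.5, 220.9]), array([0.4507, 0.3957]))]
top pouch [(0.88, array([148.2, 210.9]), array([0.4602, 0.5408]))]
top blue_cap [(0.57, array([239.2, 228.2]), array([0.442 , 0.3067]))]
top red_cap [(0.49, array([327.6, 239.8]), array([0.4376, 0.0847])), (0.47, array([148. , 210.7]), array([0.4607, 0.5414]))]
side latch_knob []
side tongue_pivot [(0.9, array([274.1, 264.3]), array([0.4773, 0.0162]))]
side ball [(0.86, array([288.6, 218.1]), array([0.5106, 0.1596]))]
side coupler_head [(0.73, array([284.1, 220.3]), array([0.4995, 0.1519]))]
side beaker [(0.78, array([267.8, 180.7]), array([0.4519, 0.3975]))]
side pouch [(0.73, array([271.4, 154.7]), array([0.4601, 0.5341]))]
side blue_cap [(0.62, array([261.5, 200.6]), array([0.4364, 0.3067]))]
side red_cap []
```

```bash
python3 - <<'E'
import cv2,numpy as np
a=cv2.imread("pics/top0.png")[150:310,180:420]; b=cv2.imread("pics/side0.png")[130:330,180:380]
cv2.imwrite("pics/c_top.png",cv2.resize(a,None,fx=3.3,fy=3.3,interpolation=cv2.INTER_CUBIC)); cv2.imwrite("pics/c_side.png",cv2.resize(b,None,fx=3,fy=3,interpolation=cv2.INTER_CUBIC))
E
```

```text
(no output)
```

View pics/top0.png

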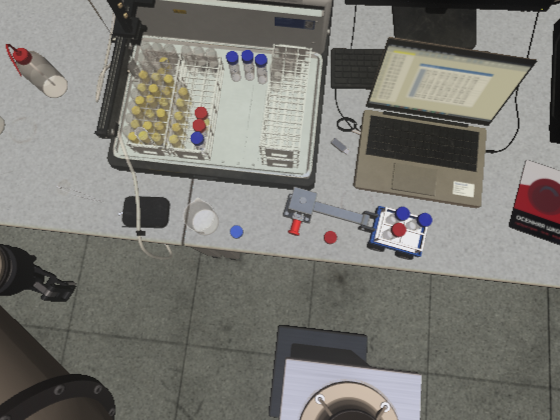

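View pics/side0.png

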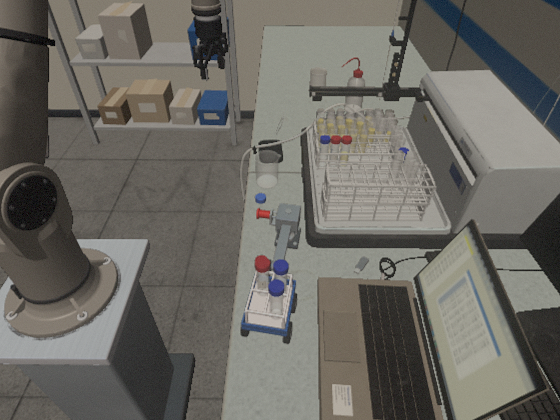

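```bash
ls pics
```

```text
c_side.png
c_top.png
side0.png
top0.png
wrist0.png
```

View pics/c_top.png

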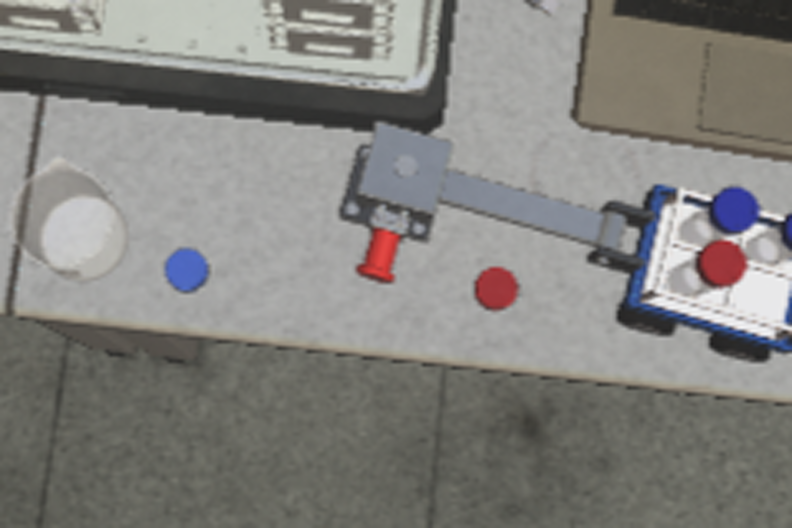

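View pics/c_side.png

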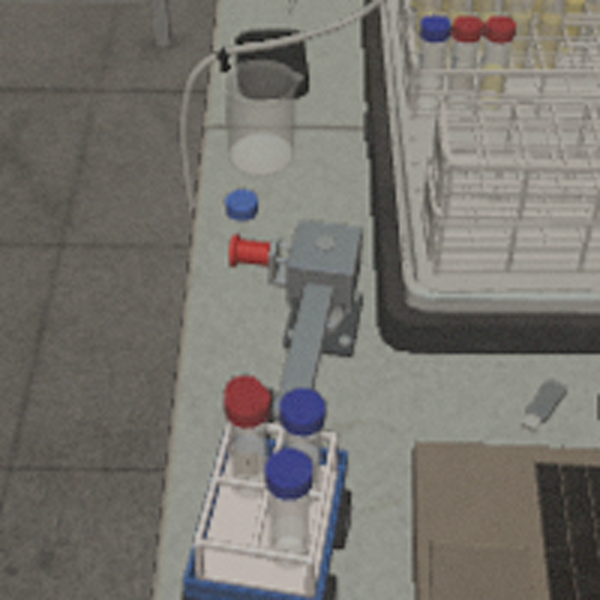

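The top view shows the knob at about (295, 226) and the head roof centre at about (303, 200). The red cap is at (328, 238), clear of the knob. In the side view the knob is at about (264, 214). I'll fit the pose of the whole hitch next.

```bash
cat > fit.py <<'E'
from h import *
from scipy.optimize import least_squares
def red(n,im,c,r):
    hsv=cv2.cvtColor(im,cv2.COLOR_BGR2HSV); m=((hsv[...,0]<6)|(hsv[...,0]>174))&(hsv[...,1]>150)&(hsv[...,2]>110)
    k=np.zeros(m.shape,bool); k[c[1]-r:c[1]+r,c[0]-r:c[0]+r]=1; ys,xs=np.where(m&k); return np.array([xs.mean(),ys.mean()]),len(xs)
T=cv2.imread("pics/top0.png"); S=cv2.imread("pics/side0.png")
kt,a=red("top",T,(295,227),16); ks,b=red("side",S,(264,213),9); print(kt,a,ks,b)
kp=tri([("top",kt),("side",ks)]); print("red centre tri",kp)
ct=lambda u,v:("top",(u/3.3+180-.35,v/3.3+150-.35)); cs=lambda u,v:("side",(u/3+180-.33,v/3+130-.33))
h=[(-27,-28),(27,-28),(27,28),(-27,28)]
# points in pivot frame
obs=[(("top",kt),(-61.5,150,7)),(("side",ks),(-61.5,150,7)),
 (ct(378,124),(27,178,27)),(ct(452,143),(27,122,27)),(ct(436,212),(-27,122,27)),(ct(360,193),(-27,178,27)),
 (ct(405,166),(0,150,27)),(cs(325,243),(0,150,27)),(cs(297,222),(-27,178,27)),(cs(362,228),(27,178,27)),
 (("top",(363.5,219.9)),(0,0,0)),(("side",(274.1,264.3)),(0,0,0))]
def W(p,q):
    c,s=np.cos(p[2]),np.sin(p[2]); q=np.array(q)/1000
    return np.array([p[0]+c*q[0]-s*q[1],p[1]+s*q[0]+c*q[1],.075+q[2]])
f=lambda p:np.concatenate([proj(o[0],W(p,q))-o[1] for o,q in obs])
r=least_squares(f,[.48,.015,-.2],loss="soft_l1"); p=r.x
print(p,np.round(f(p).reshape(-1,2),1).tolist())
print("knob",W(p,(-59,150,5)),"redc",W(p,(-61.5,150,5)),"ball",W(p,(0,150,0)))
o=get_obs(); w,x,y,z=o["tool_rot"]; print("jaw ang",np.arctan2(2*(x*y+w*z),1-2*(y*y+z*z)),"want",p[2]+np.pi/2)
E
python3 fit.py
```

```text
[295.00917431 226.77981651] 109 [262.67058824 213.35294118] 85
red centre tri [0.44749132 0.17047848 0.08033911]
[ 0.48063351  0.01211012 -0.17968914] [[-0.1, 0.4], [0.0, -0.6], [0.2, -1.5], [1.3, -0.4], [-0.2, 1.0], [-1.0, -0.3], [0.5, 0.2], [-0.5, -0.6], [-0.0, -2.7], [0.0, -1.9], [1.0, 1.0], [1.5, 1.5]]
knob [0.44939201 0.17023971 0.08      ] redc [0.44693226 0.17068652 0.08      ] ball [0.50744207 0.15969501 0.075     ]
jaw ang 1.1339621173317482 want 1.391107191092616
```

>>> move_arm:
  steps:
    - {"fingers":85,"translation":[16,-42,0],"turn":0.026}
    - {"fingers":85,"translation":[16,-44,0],"turn":0.026}
    - {"fingers":85,"translation":[16,-44,0],"turn":0.026}
    - {"fingers":85,"translation":[16,-44,0],"turn":0.026}
    - {"fingers":85,"translation":[16,-44,0],"turn":0.026}
    - {"fingers":85,"translation":[16,-44,0],"turn":0.026}
    - {"fingers":75,"translation":[16,-44,0],"turn":0.026}
    - {"fingers":70,"translation":[16,-44,0],"turn":0.026}
    - {"fingers":65,"translation":[16,-44,0],"turn":0.026}
    - {"fingers":60,"translation":[20,-47,0],"turn":0.023}
  newtons: 50

```text
t: 2.2
eef_pos: [0.45, 0.1695, 0.1955]
tool_rot: [-0.0, 0.767, 0.641, 0.0]
contact_force: [1.1, -0.5, -0.7]
gripper_width: 0.698
```

>>> move_arm:
  steps:
    - {"fingers":60,"translation":[0,0,-10],"turn":0}
    - {"fingers":60,"translation":[0,0,0],"turn":0}
    - {"fingers":60,"translation":[0,0,0],"turn":0}

```text
t: 2.58
eef_pos: [0.4491, 0.1721, 0.1852]
tool_rot: [-0.0, 0.767, 0.642, 0.0]
contact_force: [0.7, 1.3, 0.4]
gripper_width: 0.703
```

```bash
python3 - <<'E'
from h import *
o=get_obs(); w,x,y,z=o["tool_rot"]; print(o["t"],o["eef_pos"],np.arctan2(2*(x*y+w*z),1-2*(y*y+z*z)),o["contact_force"],o["gripper_width"])
kn=proj("wrist",[.4494,.1702,.08]); rc=proj("wrist",[.4469,.1707,.087]); bl=proj("wrist",[.5074,.1597,.102]); print(kn,rc,bl)
im=read_camera("wrist"); 
for p,c in((kn,(0,255,0)),(bl,(255,0,255))): cv2.circle(im,tuple(int(round(v)) for v in p),3,c,1)
cv2.imwrite("pics/w1.png",im)
for r in place_of("wrist","latch_knob"): print(r["conf"],r["xy"],ray("wrist",r["xy"],.08))
E
```

```text
2.575 [0.44910605 0.17206334 0.18515899] 1.393254094061859 [0.69613814 1.34256061 0.41636891] 0.7032453357003199
[279.86665023 189.21036976] [279.87361751 188.39826815] [279.80779802 268.16232999]
0.65 [281.4, 193.6] [0.45348495 0.17059959 0.08      ]
```

View pics/w1.png

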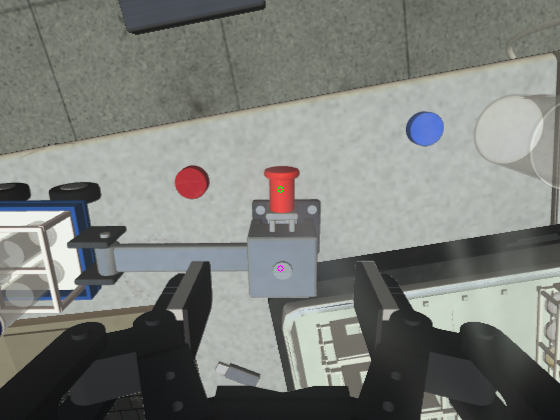

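```bash
python3 - <<'E'
from h import *
im=read_camera("wrist"); cv2.imwrite("pics/w2.png",im)
# column profile through knob
for y in range(160,305,1):
    print(y,im[y,281].tolist(),im[y,270].tolist(),end=" | ")
    if y%3==0: print()
c=cv2.resize(im[150:310,230:340],None,fx=5,fy=5,interpolation=cv2.INTER_NEAREST)[:600*2]
cv2.imwrite("pics/w2c.png",cv2.resize(im[150:310,220:350],None,fx=3.7,fy=3.7,interpolation=cv2.INTER_CUBIC))
p=np.array([.48063,.01211]);th=-.1797
def W(q):
    c,s=np.cos(th),np.sin(th);q=np.array(q)/1000
    return [p[0]+c*q[0]-s*q[1],p[1]+s*q[0]+c*q[1],.075+q[2]]
for nm,q in dict(fl_out=(-78,150,19),fl_in=(-72,150,19),plate_out_top=(-45,150,18),headnear=(-27,150,27),headfar=(27,150,27),knob_l=(-59,140,5),knob_r=(-59,160,5)).items(): print(nm,proj("wrist",W(q)))
E
```

```text
160 [176, 180, 178] [180, 184, 181] | 161 [177, 182, 178] [178, 183, 179] | 162 [177, 183, 179] [176, 181, 178] | 
163 [179, 184, 181] [177, 182, 179] | 164 [178, 184, 180] [178, 183, 180] | 165 [168, 172, 172] [179, 184, 181] | 
166 [56, 58, 106] [168, 173, 173] | 167 [58, 60, 109] [76, 79, 123] | 168 [59, 61, 112] [65, 68, 115] | 
169 [59, 61, 114] [65, 68, 117] | 170 [59, 62, 117] [67, 69, 121] | 171 [61, 64, 122] [67, 70, 140] | 
172 [63, 66, 147] [70, 73, 198] | 173 [72, 77, 225] [71, 75, 213] | 174 [77, 84, 236] [72, 75, 215] | 
175 [77, 84, 235] [70, 74, 213] | 176 [72, 78, 231] [71, 75, 211] | 177 [68, 73, 226] [70, 74, 206] | 
178 [67, 72, 223] [71, 75, 195] | 179 [69, 74, 224] [70, 73, 176] | 180 [73, 78, 234] [71, 73, 176] | 
181 [73, 78, 234] [71, 74, 175] | 182 [73, 78, 234] [70, 73, 174] | 183 [74, 79, 234] [70, 73, 174] | 
184 [74, 79, 233] [71, 73, 173] | 185 [74, 79, 233] [70, 73, 173] | 186 [75, 80, 233] [70, 73, 172] | 
187 [74, 80, 233] [70, 72, 171] | 188 [74, 79, 233] [70, 73, 171] | 189 [75, 80, 233] [70, 73, 171] | 
190 [75, 80, 233] [70, 72, 170] | 191 [75, 8
[... 3726 characters left out ...]
 [162, 152, 141] [161, 151, 140] | 293 [162, 152, 140] [162, 151, 140] | 294 [163, 153, 140] [162, 151, 140] | 
295 [160, 151, 139] [161, 151, 140] | 296 [140, 136, 131] [139, 134, 129] | 297 [67, 70, 67] [54, 55, 53] | 
298 [68, 70, 68] [58, 60, 58] | 299 [67, 69, 67] [62, 65, 63] | 300 [66, 69, 66] [68, 70, 68] | 
301 [67, 69, 67] [68, 70, 68] | 302 [67, 69, 67] [68, 70, 68] | 303 [66, 68, 66] [68, 70, 68] | 
304 [66, 67, 65] [68, 70, 68] | fl_out [280.18294814 169.12006677]
fl_in [280.18920508 176.91849679]
plate_out_top [280.22209217 210.38428119]
headnear [280.18793075 236.19177454]
headfar [280.2398075  297.54790788]
knob_l [267.82755797 188.7124983 ]
knob_r [292.73318103 188.72899844]
```

View pics/w2c.png

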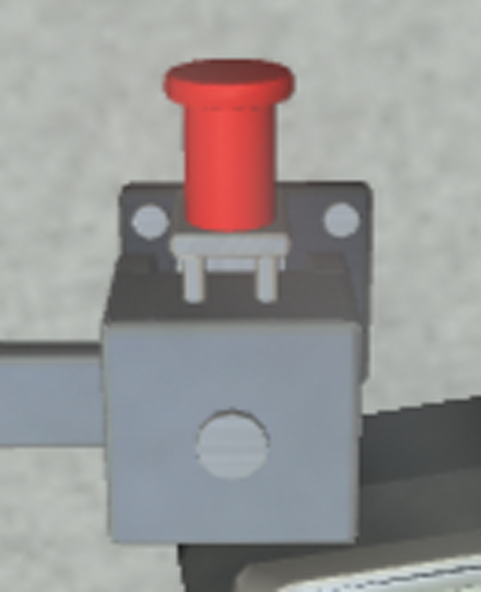

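>>> move_arm:
  steps:
    - {"fingers":60,"translation":[0,0,-35],"turn":0}
    - {"fingers":60,"translation":[0,0,-35],"turn":0}
    - {"fingers":60,"translation":[1,0,-25],"turn":0}
    - {"fingers":60,"translation":[0,0,0],"turn":0}
    - {"fingers":60,"translation":[0,0,0],"turn":0}

```text
t: 3.35
eef_pos: [0.4511, 0.1712, 0.091]
tool_rot: [0.0, 0.768, 0.641, 0.001]
contact_force: [-0.1, -0.3, -1.2]
gripper_width: 0.701
```

```bash
python3 - <<'E'
from h import *
im=read_camera("wrist");cv2.imwrite("pics/w3.png",im)
for n in ["top","side"]: cv2.imwrite(f"pics/{n}3.png",cv2.resize(read_camera(n)[150:310,190:390],None,fx=3.5,fy=3.5,interpolation=cv2.INTER_CUBIC))
for i in range(2): read_camera("top"); o=get_obs(); print(o["t"],o["eef_pos"],o["contact_force"])
E
```

```text
3.55 [0.4512402  0.17105578 0.09112733] [-0.24869778 -0.44350179 -0.0293044 ]
3.6 [0.45109097 0.17099752 0.09095835] [-0.31523814  0.26512323 -0.30701803]
```

View pics/w3.png

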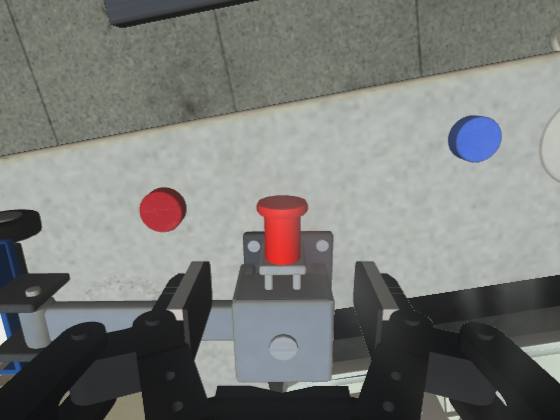

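View pics/side3.png

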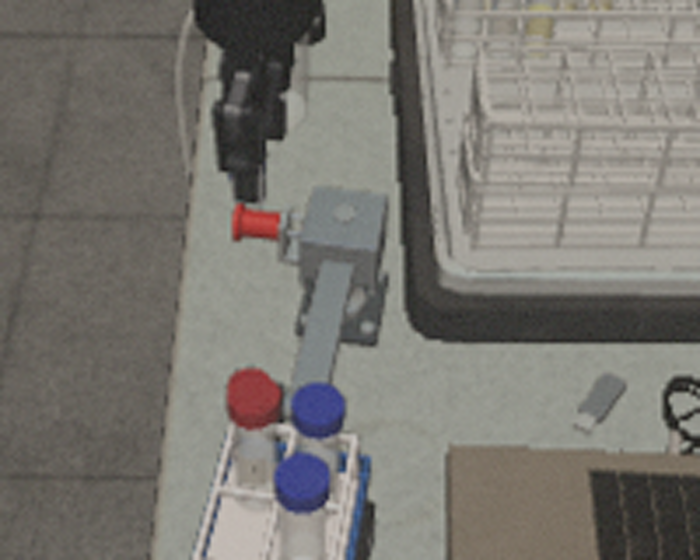

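```bash
python3 - <<'E'
from h import *
c=lambda p:(proj("side",p)-[190,150])*3.5
for p in [(.4511,.171,.091),(.446,.141,.097),(.456,.201,.097),(.4511,.171,.08)]: print(p,c(p))
import itertools
p=np.array([.48063,.01211]);th=-.1797
def W(q):
    C,s=np.cos(th),np.sin(th);q=np.array(q)/1000
    return [p[0]+C*q[0]-s*q[1],p[1]+s*q[0]+C*q[1],.075+q[2]]
for nm,q in dict(fl_out=(-78,150,19),fl_in=(-72,150,19),plate_out_top=(-45,150,18),hn=(-27,150,27),hf=(27,150,27)).items(): print(nm,proj("wrist",W(q)))
im=cv2.imread("pics/w3.png"); cv2.imwrite("pics/w3c.png",cv2.resize(im[180:400,190:380],None,fx=2.7,fy=2.7,interpolation=cv2.INTER_CUBIC))
print([ (y,im[y,282].tolist()) for y in list(range(194,216,2))+list(range(258,276,2))])
E
```

```text
(0.4511, 0.171, 0.091) [260.11457871 209.98480507]
(0.446, 0.141, 0.097) [250.88807471 233.81892998]
(0.456, 0.201, 0.097) [268.259948   174.97416026]
(0.4511, 0.171, 0.08) [260.4589926  221.36971637]
fl_out [280.07541385 204.68669875]
fl_in [280.10765051 215.91614951]
plate_out_top [280.25198475 263.01207161]
hn [280.27991543 301.79559881]
hf [280.52321431 384.53021482]
[(194, [170, 175, 176]), (196, [70, 73, 113]), (198, [71, 73, 116]), (200, [70, 72, 118]), (202, [69, 72, 119]), (204, [69, 72, 122]), (206, [69, 71, 123]), (208, [68, 70, 130]), (210, [82, 88, 233]), (212, [79, 85, 233]), (214, [74, 79, 229]), (258, [45, 50, 230]), (260, [44, 50, 231]), (262, [43, 49, 230]), (264, [53, 58, 223]), (266, [131, 137, 138]), (268, [171, 169, 163]), (270, [179, 171, 163]), (272, [172, 169, 161]), (274, [142, 146, 146])]
```

View pics/top3.png

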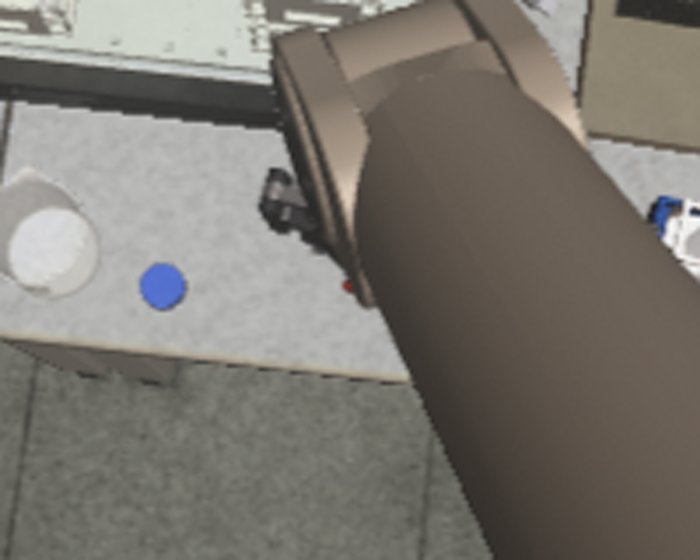

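```bash
python3 - <<'E'
from h import *
o=get_obs(); t=o["eef_pos"]; w,x,y,z=o["tool_rot"]; a=np.arctan2(2*(x*y+w*z),1-2*(y*y+z*z))
j=np.array([np.cos(a),np.sin(a),0]); n=np.array([np.sin(a),-np.cos(a),0])
for s in (-1,1):
  for dz in (0,.01,.02,.03):
    for e in (-.011,.011):
      p=t+s*.03*j+e*n+[0,0,dz]; print(s,dz,e,proj("wrist",p).round(0),((proj("side",p)-[190,150])*3.5).round(0))
E
```

```text
-1 0 -0.011 [224. 220.] [235. 238.]
-1 0 0.011 [226. 259.] [267. 242.]
-1 0.01 -0.011 [221. 227.] [235. 227.]
-1 0.01 0.011 [224. 268.] [266. 231.]
-1 0.02 -0.011 [218. 235.] [234. 216.]
-1 0.02 0.011 [221. 277.] [266. 221.]
-1 0.03 -0.011 [214. 244.] [233. 205.]
-1 0.03 0.011 [217. 288.] [266. 210.]
1 0 -0.011 [340. 220.] [254. 180.]
1 0 0.011 [338. 259.] [284. 184.]
1 0.01 -0.011 [343. 227.] [254. 169.]
1 0.01 0.011 [341. 267.] [284. 173.]
1 0.02 -0.011 [346. 235.] [253. 159.]
1 0.02 0.011 [344. 277.] [284. 163.]
1 0.03 -0.011 [350. 244.] [253. 148.]
1 0.03 0.011 [347. 288.] [284. 152.]
```

```bash
python3 - <<'E'
from h import *
im=cv2.imread("pics/w3.png"); cv2.imwrite("pics/w3c.png",cv2.resize(im[180:400,140:420],None,fx=2.7,fy=2.7,interpolation=cv2.INTER_CUBIC))
E
```

```text
(no output)
```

View pics/w3c.png

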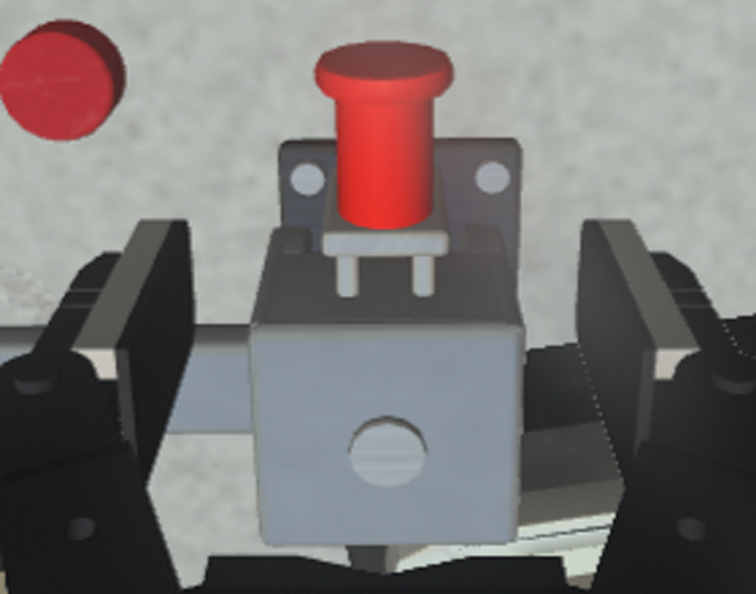

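>>> move_arm:
  steps:
    - {"fingers":32,"translation":[0,0,0],"turn":0}
    - {"fingers":32,"translation":[0,0,0],"turn":0}
    - {"fingers":32,"translation":[0,0,0],"turn":0}

```text
t: 3.98
eef_pos: [0.4506, 0.1706, 0.0901]
tool_rot: [-0.0, 0.768, 0.641, 0.0]
contact_force: [0.4, 0.5, -0.3]
gripper_width: 0.376
```

```bash
python3 - <<'E'
from h import *
im=read_camera("wrist");cv2.imwrite("pics/w4.png",im)
cv2.imwrite("pics/s4.png",cv2.resize(read_camera("side")[150:310,190:390],None,fx=3.5,fy=3.5,interpolation=cv2.INTER_CUBIC))
o=get_obs(); t=o["eef_pos"]; w,x,y,z=o["tool_rot"]; a=np.arctan2(2*(x*y+w*z),1-2*(y*y+z*z));print(t,o["gripper_width"],a)
j=np.array([np.cos(a),np.sin(a),0]); n=np.array([np.sin(a),-np.cos(a),0])
for s in (-1,1):
  for dz in (0,.015,.03,.045):
    for e in (-.011,.011):
      p=t+s*.016*j+e*n+[0,0,dz]; print(s,dz,e,proj("wrist",p).round(0),((proj("side",p)-[190,150])*3.5).round(0))
E
```

```text
[0.45053783 0.17063254 0.0900896 ] 0.37537651471414907 1.3909848279404289
-1 0 -0.011 [251. 220.] [239. 225.]
-1 0 0.011 [252. 259.] [270. 229.]
-1 0.015 -0.011 [249. 231.] [238. 209.]
-1 0.015 0.011 [250. 272.] [270. 213.]
-1 0.03 -0.011 [246. 244.] [237. 193.]
-1 0.03 0.011 [247. 288.] [269. 197.]
-1 0.045 -0.011 [242. 259.] [237. 176.]
-1 0.045 0.011 [244. 306.] [269. 180.]
1 0 -0.011 [313. 220.] [249. 194.]
1 0 0.011 [312. 259.] [279. 198.]
1 0.015 -0.011 [315. 231.] [248. 178.]
1 0.015 0.011 [314. 272.] [279. 182.]
1 0.03 -0.011 [318. 244.] [248. 162.]
1 0.03 0.011 [317. 288.] [279. 166.]
1 0.045 -0.011 [322. 259.] [247. 146.]
1 0.045 0.011 [320. 306.] [279. 150.]
```

View pics/w4.png

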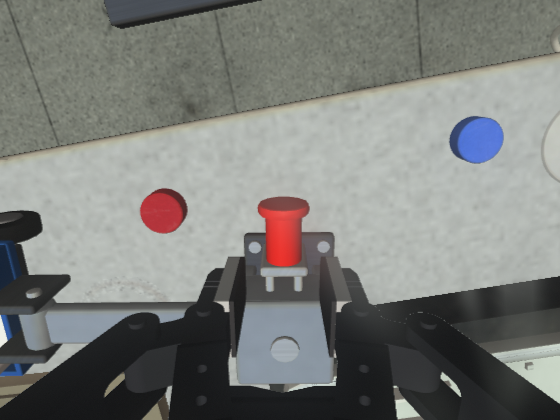

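View pics/s4.png

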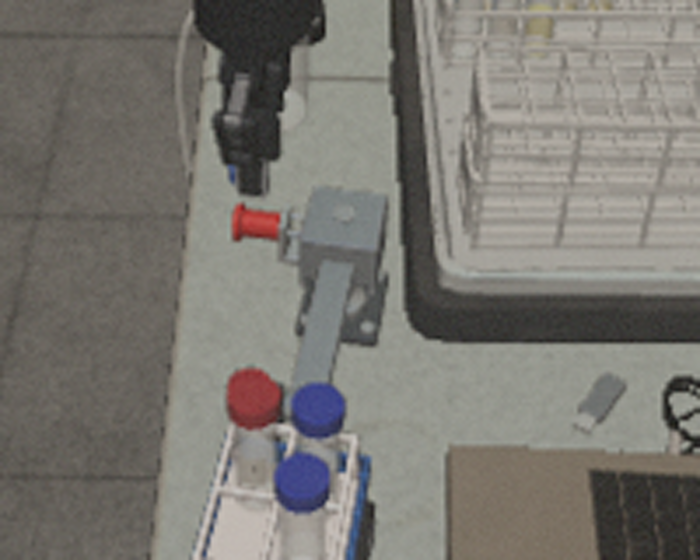

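>>> move_arm:
  steps:
    - {"fingers":60,"translation":[1,0,0],"turn":0}
    - {"fingers":60,"translation":[0,0,-5],"turn":0}
    - {"fingers":60,"translation":[0,0,-10],"turn":0}
    - {"fingers":60,"translation":[0,0,-15],"turn":0}
    - {"fingers":60,"translation":[0,0,0],"turn":0}
    - {"fingers":60,"translation":[0,0,0],"turn":0}

```text
t: 4.82
eef_pos: [0.4515, 0.1706, 0.0599]
tool_rot: [-0.0, 0.768, 0.641, -0.0]
contact_force: [0.8, -0.1, -0.4]
gripper_width: 0.704
```

```bash
python3 - <<'E'
from h import *
im=read_camera("wrist");cv2.imwrite("pics/w5.png",im)
cv2.imwrite("pics/s5.png",cv2.resize(read_camera("side")[150:270,220:340],None,fx=5,fy=5,interpolation=cv2.INTER_CUBIC))
o=get_obs(); t=o["eef_pos"]; w,x,y,z=o["tool_rot"]; a=np.arctan2(2*(x*y+w*z),1-2*(y*y+z*z));print(t,o["gripper_width"],a,o["contact_force"])
E
```

```text
[0.45182414 0.17074199 0.06033166] 0.7034307220078633 1.390952696432745 [0.15090749 0.26386776 1.38199991]
```

View pics/w5.png

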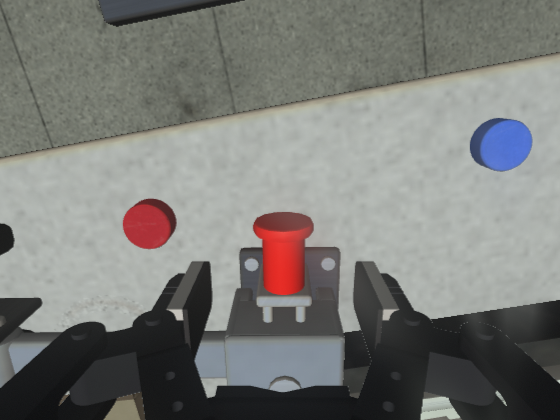

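View pics/s5.png

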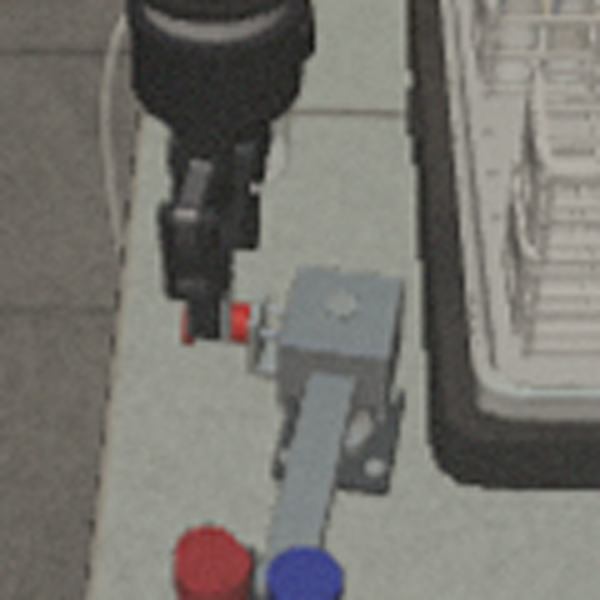

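```bash
python3 - <<'E'
from h import *
for z in (.06,.07,.08,.09,.1,.11,.12): print(z,ray("side",(261,218),z),ray("side",(276-10,150+250/5),z))
K,R,t=P("wrist"); print("wrist cam",-R.T@t,R[2])
for z in (.06,.08,.09,.1,.11): print(z,ray("wrist",(209,262),z),ray("wrist",(356,262),z))
E
```

```text
0.06 [0.44198331 0.17458868 0.06      ] [0.45240641 0.24233736 0.06      ]
0.07 [0.44267563 0.16441348 0.07      ] [0.4529435  0.23115318 0.07      ]
0.08 [0.44336795 0.15423828 0.08      ] [0.45348059 0.21996899 0.08      ]
0.09 [0.44406027 0.14406308 0.09      ] [0.45401767 0.2087848  0.09      ]
0.1 [0.44475259 0.13388788 0.1       ] [0.45455476 0.19760062 0.1       ]
0.11 [0.44544491 0.12371268 0.11      ] [0.45509185 0.18641643 0.11      ]
0.12 [0.44613723 0.11353748 0.12      ] [0.45562893 0.17523225 0.12      ]
wrist cam [0.37665021 0.18437902 0.23975987] [ 0.29630759 -0.05333875 -0.95360201]
0.06 [0.45751209 0.1294967  0.06      ] [0.47183025 0.20767023 0.06      ]
0.08 [0.44851544 0.13560288 0.08      ] [0.46124057 0.20507886 0.08      ]
0.09 [0.44401711 0.13865597 0.09      ] [0.45594572 0.20378317 0.09      ]
0.1 [0.43951878 0.14170906 0.1       ] [0.45065088 0.20248749 0.1       ]
0.11 [0.43502045 0.14476215 0.11      ] [0.44535604 0.2011918  0.11      ]
```

Both cameras put the fingertips about 43 mm above the reported TCP, at z≈0.105. I'll test this safely by closing here: a stop at 20 mm would mean the pads are already around the knob.

>>> move_arm:
  steps:
    - {"fingers":14,"translation":[0,0,0],"turn":0}
    - {"fingers":14,"translation":[0,0,0],"turn":0}
    - {"fingers":14,"translation":[0,0,0],"turn":0}
    - {"fingers":14,"translation":[0,0,0],"turn":0}
  newtons: 20

```text
t: 5.42
eef_pos: [0.4516, 0.1707, 0.0602]
tool_rot: [-0.0, 0.768, 0.641, 0.0]
contact_force: [-0.0, -0.1, 0.1]
gripper_width: 0.164
```

```bash
python3 - <<'E'
from h import *
im=read_camera("wrist");cv2.imwrite("pics/w6.png",im[180:400,140:420])
cv2.imwrite("pics/s6.png",cv2.resize(read_camera("side")[150:270,220:340],None,fx=5,fy=5,interpolation=cv2.INTER_CUBIC))
o=get_obs(); print(o["eef_pos"],o["gripper_width"],o["contact_force"])
E
```

```text
[0.45156107 0.17066085 0.0601284 ] 0.1652005720357449 [-0.24331821  0.44895407  0.48941578]
```

View pics/w6.png

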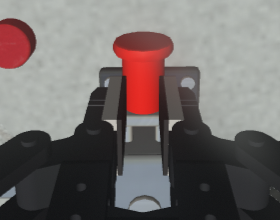

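View pics/s6.png

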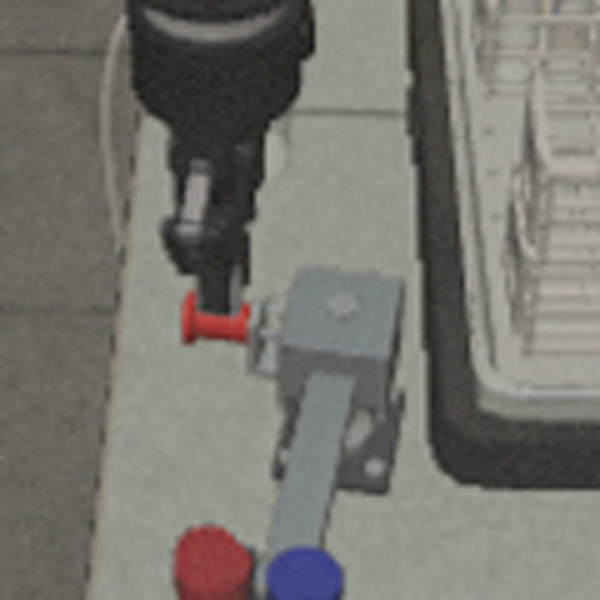

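```bash
python3 - <<'E'
from h import *
im=cv2.imread("pics/w6.png"); cv2.imwrite("pics/w6c.png",cv2.resize(im[60:160,70:230],None,fx=5,fy=5,interpolation=cv2.INTER_CUBIC))
for z in (.08,.09,.1,.11): print(z,ray("side",(220+220/5,150+310/5),z),ray("wrist",(140+121,180+78),z),ray("wrist",(140+162,180+78),z))
E
```

```text
0.08 [0.44991873 0.17544571 0.08      ] [0.45059673 0.1605306  0.08      ] [0.45412458 0.17981476 0.08      ]
0.09 [0.45051049 0.16494497 0.09      ] [0.44595122 0.16202117 0.09      ] [0.44925802 0.18009697 0.09      ]
0.1 [0.45110226 0.15444423 0.1       ] [0.44130571 0.16351175 0.1       ] [0.44439145 0.18037917 0.1       ]
0.11 [0.45169402 0.14394349 0.11      ] [0.43666021 0.16500232 0.11      ] [0.43952488 0.18066138 0.11      ]
```

View pics/w6c.png

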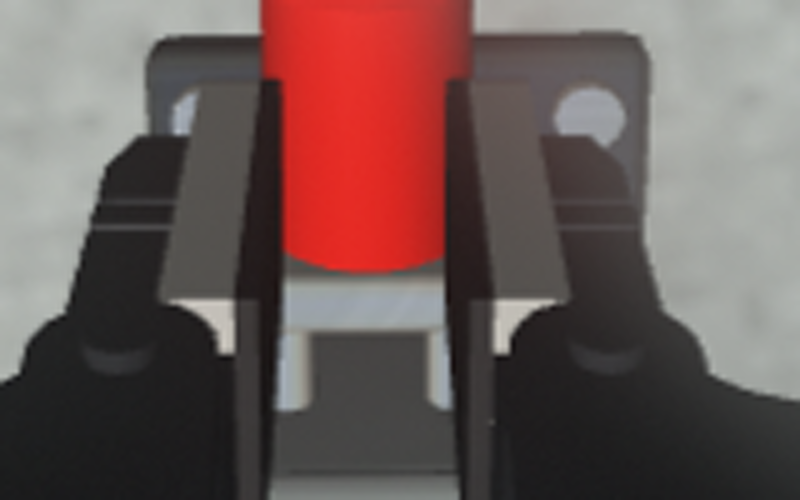

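The fingers closed to 14 mm with no contact, so the pads are above the knob. The tips really are about 42 mm short of the reported TCP, and I'll correct for that. Sideways alignment is good. Now I'll open, go down 40 mm and grip.

>>> move_arm:
  steps:
    - {"fingers":60,"translation":[0,0,0],"turn":0}
    - {"fingers":60,"translation":[0,0,0],"turn":0}
    - {"fingers":60,"translation":[0,0,0],"turn":0}
    - {"fingers":60,"translation":[0,0,-10],"turn":0}
    - {"fingers":60,"translation":[0,0,-15],"turn":0}
    - {"fingers":60,"translation":[0,0,-15],"turn":0}
    - {"fingers":60,"translation":[0,0,0],"turn":0}
    - {"fingers":60,"translation":[0,0,0],"turn":0}
  newtons: 50

```text
t: 6.52
eef_pos: [0.4516, 0.1706, 0.0199]
tool_rot: [-0.0, 0.768, 0.641, -0.0]
contact_force: [-0.0, 0.5, -0.5]
gripper_width: 0.707
```

```bash
python3 - <<'E'
from h import *
a=cv2.resize(read_camera("side")[170:260,220:310],(400,400),interpolation=cv2.INTER_CUBIC); b=cv2.resize(read_camera("wrist")[200:420,170:390],(400,400)); cv2.imwrite("pics/s7.png",np.hstack([a,b]))
o=get_obs(); print(o["eef_pos"],o["gripper_width"],o["contact_force"])
E
```

```text
[0.45191591 0.17076244 0.02040088] 0.7004048877574465 [-0.49023281 -0.04100725  0.40549566]
```

View pics/s7.png

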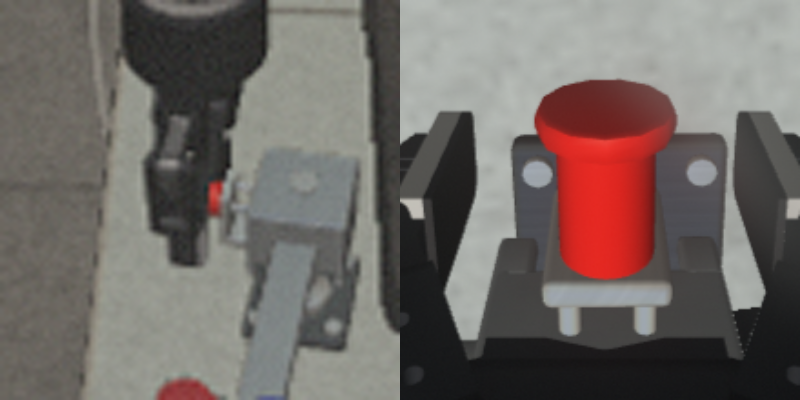

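>>> move_arm:
  steps:
    - {"fingers":10,"translation":[0,0,0],"turn":0}
    - {"fingers":10,"translation":[0,0,0],"turn":0}
    - {"fingers":10,"translation":[0,0,0],"turn":0}
    - {"fingers":10,"translation":[0,0,0],"turn":0}
    - {"fingers":10,"translation":[0,0,0],"turn":0}
  newtons: 60

```text
t: 7.25
eef_pos: [0.4518, 0.1711, 0.0204]
tool_rot: [-0.0, 0.768, 0.641, 0.0]
contact_force: [-1.6, 2.3, 4.9]
gripper_width: 0.217
```

```bash
python3 - <<'E'
from h import *
a=cv2.resize(read_camera("side")[170:260,220:310],(400,400),interpolation=cv2.INTER_CUBIC); b=cv2.resize(read_camera("wrist")[200:420,170:390],(400,400)); cv2.imwrite("pics/s8.png",np.hstack([a,b]))
o=get_obs(); print(o["eef_pos"],o["gripper_width"],o["contact_force"])
E
```

```text
[0.4518242  0.17104043 0.02040681] 0.21040882539116407 [-1.79891546  1.39955553  5.12716378]
```

View pics/s8.png

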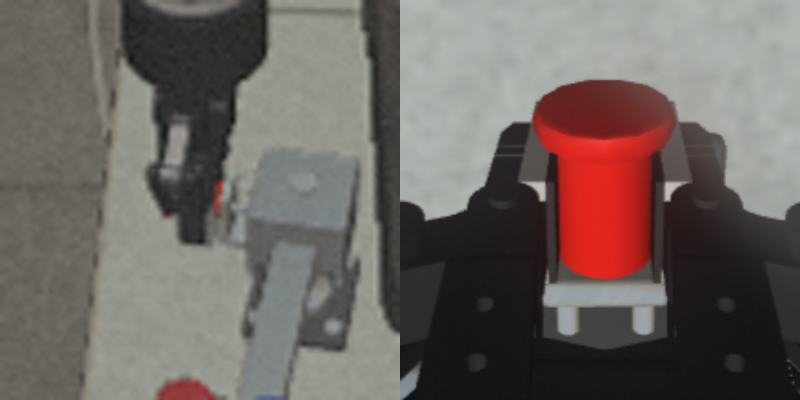

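>>> move_arm:
  steps:
    - {"fingers":10,"translation":[-2,0.4,0],"turn":0}
    - {"fingers":10,"translation":[-3,0.5,0],"turn":0}
    - {"fingers":10,"translation":[-3,0.5,0],"turn":0}
    - {"fingers":10,"translation":[-3,0.5,0],"turn":0}
    - {"fingers":10,"translation":[-2,0.4,0],"turn":0}
    - {"fingers":10,"translation":[0,0,0],"turn":0}
    - {"fingers":10,"translation":[0,0,0],"turn":0}

```text
t: 8.22
eef_pos: [0.4415, 0.1729, 0.0206]
tool_rot: [0.001, 0.768, 0.64, 0.002]
contact_force: [7.3, 0.4, -0.5]
gripper_width: 0.216
```

```bash
python3 - <<'E'
from h import *
a=cv2.resize(read_camera("side")[170:260,220:310],(400,400),interpolation=cv2.INTER_CUBIC); b=cv2.resize(read_camera("wrist")[200:420,170:390],(400,400)); cv2.imwrite("pics/s9.png",np.hstack([a,b]))
o=get_obs(); print(o["eef_pos"],o["gripper_width"],o["contact_force"])
E
```

```text
[0.44151551 0.17290855 0.02056794] 0.21448755237913458 [ 7.58099319 -1.35094933 -0.73145343]
```

View pics/s9.png

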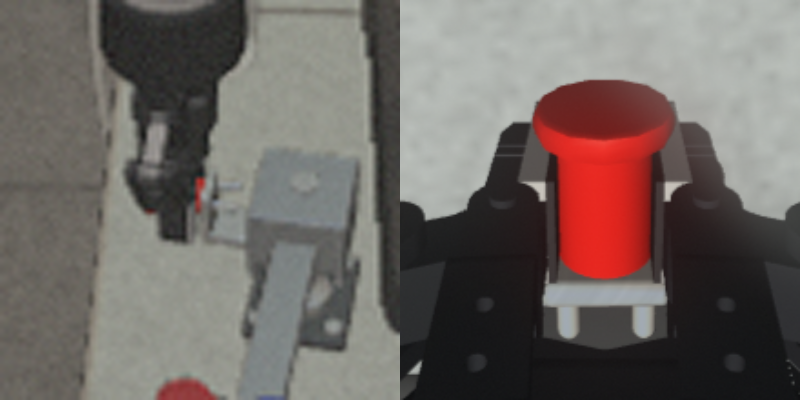

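Latch travel is about 10.5 mm at 7.6 N, which matches the spring, and the knob hasn't slipped. I'll pull 2 mm more and then lift along the arc.

```bash
python3 - <<'E'
import numpy as np
p=np.zeros(3)
for t in np.arange(1,16)*.035:
    dy=150*np.cos(t)-5*np.sin(t)-150; dz=150*np.sin(t)+5*np.cos(t)-5
    q=np.array([.1787*dy,.9839*dy,dz]); print(round(t,3),(q-p).round(1).tolist(),q.round(1)); p=q
E
```

```text
0.035 [-0.0, -0.3, 5.2] [-0.  -0.3  5.2]
0.07 [-0.1, -0.4, 5.2] [-0.1 -0.7 10.5]
0.105 [-0.1, -0.6, 5.2] [-0.2 -1.3 15.7]
0.14 [-0.1, -0.8, 5.2] [-0.4 -2.1 20.9]
0.175 [-0.2, -1.0, 5.2] [-0.6 -3.1 26. ]
0.21 [-0.2, -1.2, 5.1] [-0.8 -4.3 31.2]
0.245 [-0.2, -1.3, 5.1] [-1.  -5.6 36.2]
0.28 [-0.3, -1.5, 5.0] [-1.3 -7.1 41.3]
0.315 [-0.3, -1.7, 5.0] [-1.6 -8.8 46.2]
0.35 [-0.3, -1.8, 4.9] [ -1.9 -10.6  51.1]
0.385 [-0.4, -2.0, 4.8] [ -2.3 -12.7  56. ]
0.42 [-0.4, -2.2, 4.8] [ -2.7 -14.8  60.7]
0.455 [-0.4, -2.3, 4.7] [ -3.1 -17.2  65.4]
0.49 [-0.5, -2.5, 4.6] [ -3.6 -19.7  70. ]
0.525 [-0.5, -2.7, 4.5] [ -4.1 -22.3  74.5]
```

>>> move_arm:
  steps:
    - {"fingers":10,"translation":[-2,0.4,0],"turn":0}
    - {"fingers":10,"translation":[0,0,0],"turn":0}
    - {"fingers":10,"translation":[0,0,0],"turn":0}

```text
t: 8.7
eef_pos: [0.4397, 0.1732, 0.0206]
tool_rot: [0.001, 0.768, 0.64, 0.002]
contact_force: [8.3, -1.4, -1.8]
gripper_width: 0.216
```

>>> move_arm:
  steps:
    - {"fingers":10,"translation":[0,-0.3,5.2],"turn":0}
    - {"fingers":10,"translation":[-0.1,-0.4,5.2],"turn":0}
    - {"fingers":10,"translation":[-0.1,-0.6,5.2],"turn":0}
    - {"fingers":10,"translation":[-0.1,-0.8,5.2],"turn":0}
    - {"fingers":10,"translation":[0,0,0],"turn":0}

```text
t: 9.32
eef_pos: [0.4394, 0.1713, 0.0416]
tool_rot: [0.001, 0.768, 0.64, 0.003]
contact_force: [7.8, -0.2, -3.3]
gripper_width: 0.212
```

```bash
python3 - <<'E'
from h import *
a=cv2.resize(read_camera("side")[170:260,220:310],(400,400),interpolation=cv2.INTER_CUBIC); b=cv2.resize(read_camera("wrist")[200:420,170:390],(400,400)); cv2.imwrite("pics/s10.png",np.hstack([a,b]))
o=get_obs(); print(o["eef_pos"],o["gripper_width"],o["contact_force"])
E
```

```text
[0.43927053 0.17135224 0.04137964] 0.21351460541375247 [ 8.20727154 -0.78668662 -3.78960725]
```

View pics/s10.png

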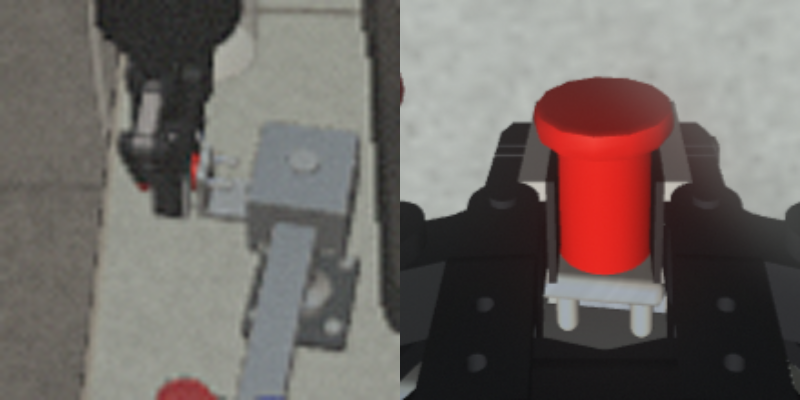

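The tongue is rising (about 0.14 rad), and the load is 3–4 N as expected. I'll continue.

>>> move_arm:
  steps:
    - {"fingers":10,"translation":[-0.2,-1.0,5.2],"turn":0}
    - {"fingers":10,"translation":[-0.2,-1.2,5.1],"turn":0}
    - {"fingers":10,"translation":[-0.2,-1.3,5.1],"turn":0}
    - {"fingers":10,"translation":[-0.3,-1.5,5.0],"turn":0}
    - {"fingers":10,"translation":[-0.3,-1.7,5.0],"turn":0}
    - {"fingers":10,"translation":[-0.3,-1.8,4.9],"turn":0}

```text
t: 10.18
eef_pos: [0.438, 0.1637, 0.0719]
tool_rot: [0.001, 0.768, 0.641, 0.003]
contact_force: [8.3, 1.6, -6.6]
gripper_width: 0.215
```

>>> move_arm:
  steps:
    - {"fingers":10,"translation":[-0.4,-2.0,4.8],"turn":0}
    - {"fingers":10,"translation":[-0.4,-2.2,4.8],"turn":0}
    - {"fingers":10,"translation":[-0.4,-2.3,4.7],"turn":0}
    - {"fingers":10,"translation":[-0.5,-2.5,4.6],"turn":0}
    - {"fingers":10,"translation":[-0.5,-2.7,4.5],"turn":0}
    - {"fingers":10,"translation":[0,0,0],"turn":0}
    - {"fingers":10,"translation":[0,0,0],"turn":0}
    - {"fingers":10,"translation":[0,0,0],"turn":0}

```text
t: 11.18
eef_pos: [0.4364, 0.1532, 0.0957]
tool_rot: [0.001, 0.768, 0.641, 0.004]
contact_force: [10.4, 4.4, -3.0]
gripper_width: 0.209
```

```bash
python3 - <<'E'
from h import *
a=cv2.resize(read_camera("side")[150:290,210:350],(500,500),interpolation=cv2.INTER_CUBIC); b=cv2.resize(read_camera("wrist")[200:420,170:390],(300,500)); cv2.imwrite("pics/s11.png",np.hstack([a,b]))
o=get_obs(); print(o["t"],o["eef_pos"],o["gripper_width"],o["contact_force"],np.abs(o["joint_vel"]).max())
p=np.array([.48063,.01211]);th=-.1797
for ang in (.47,.5,.5236,.55):
    q=np.array([0,150*np.cos(ang)-27*np.sin(ang),150*np.sin(ang)+27*np.cos(ang)])/1000
    w=[p[0]-np.sin(th)*q[1],p[1]+np.cos(th)*q[1],.075+q[2]]; print(ang,(proj("side",w)-[210,150])*500/140)
E
```

```text
11.275 [0.43643469 0.15316696 0.09565957] 0.21619286302863916 [ 8.08146727  4.83144886 -3.06537077] 0.002239214979173841
0.47 [271.15505515 169.45985498]
0.5 [270.47263859 168.05255997]
0.5236 [269.90831085 167.08695582]
0.55 [269.24832442 166.15719052]
```

View pics/s11.png

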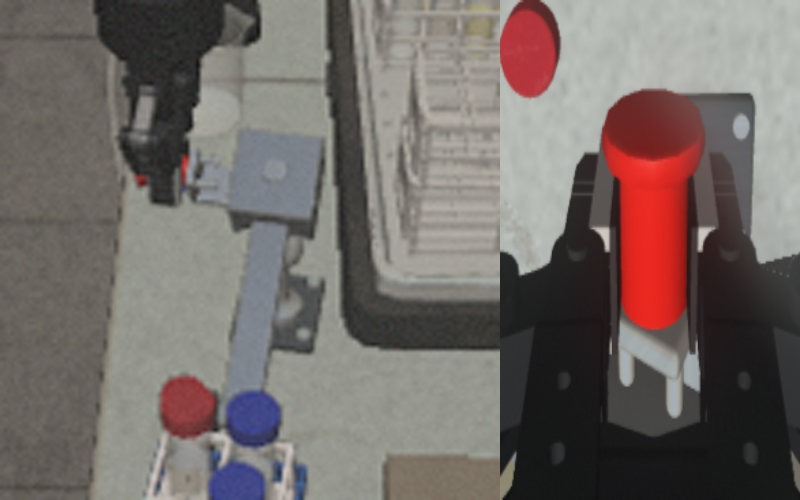

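```bash
python3 - <<'E'
from h import *
from scipy.optimize import least_squares
p=np.array([.48063,.01211]);th=-.1797
def W(a,x,y,z):
    Y=(y*np.cos(a)-z*np.sin(a))/1000;Z=(y*np.sin(a)+z*np.cos(a))/1000;x=x/1000
    return [p[0]+np.cos(th)*x-np.sin(th)*Y,p[1]+np.sin(th)*x+np.cos(th)*Y,.075+Z]
ob=[((240,131),(-27,178,27)),((323,138),(27,178,27)),((312,222),(27,122,27)),((229,210),(-27,122,27)),((273,168),(0,150,27))]
f=lambda v:np.concatenate([(proj("side",W(v[0],*q))-[210,150])*500/140+v[1:]-np.array(o) for o,q in ob])
for fx in (0,1):
    r=least_squares((lambda v:f(v)) if fx else (lambda v:f([v[0],0,0])),[.5,0,0]); print(r.x,f(r.x if fx else [r.x[0],0,0]).reshape(-1,2).round(1).tolist())
o=get_obs(); print(o["t"],o["eef_pos"],o["contact_force"])
for n,k,z in [("side","beaker",0),("side","pouch",0),("side","blue_cap",0)]:
    read_camera(n) if k=="beaker" else 0
    print(k,[ray(n,a["xy"],z)[:2].round(4) for a in place_of(n,k)[:1]])
print(get_obs()["eef_pos"],get_obs()["t"])
E
```

```text
[0.39635849 0.         0.        ] [[-1.5, -1.2], [-1.5, 2.0], [-3.9, -2.7], [-6.1, -1.9], [-0.3, 5.7]]
[0.4427399  3.58446187 2.48501881] [[0.7, -2.8], [1.5, 0.5], [-0.9, -1.9], [-3.6, -1.2], [2.3, 5.4]]
11.275 [0.43643469 0.15316696 0.09565957] [ 8.08146727  4.83144886 -3.06537077]
beaker [array([0.4513, 0.3985])]
pouch []
blue_cap []
[0.43644148 0.1532095  0.09565829] 11.475
```

```bash
python3 - <<'E'
from h import *
im=read_camera("side"); c=cv2.resize(im[180:250,250:320],(600,600),interpolation=cv2.INTER_CUBIC)
p=np.array([.48063,.01211]);th=-.1797
def W(a,x,y,z):
    Y=(y*np.cos(a)-z*np.sin(a))/1000;Z=(y*np.sin(a)+z*np.cos(a))/1000;x=x/1000
    return [p[0]+np.cos(th)*x-np.sin(th)*Y,p[1]+np.sin(th)*x+np.cos(th)*Y,.075+Z]
g=lambda q:((proj("side",q)-[250,180]+.5)*600/70)
for a,col in((.4,(0,0,255)),(.4636,(0,255,255)),(.5236,(0,255,0))):
    pts=np.array([g(W(a,*q)) for q in [(-27,178,27),(27,178,27),(27,122,27),(-27,122,27)]]); cv2.polylines(c,[pts.astype(int)],True,col,1)
    cv2.circle(c,tuple(g(W(a,0,150,27)).astype(int)),4,col,1)
cv2.imwrite("pics/s12.png",c)
w=read_camera("wrist");cv2.imwrite("pics/w12.png",w)
E
```

```text
(no output)
```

View pics/s12.png

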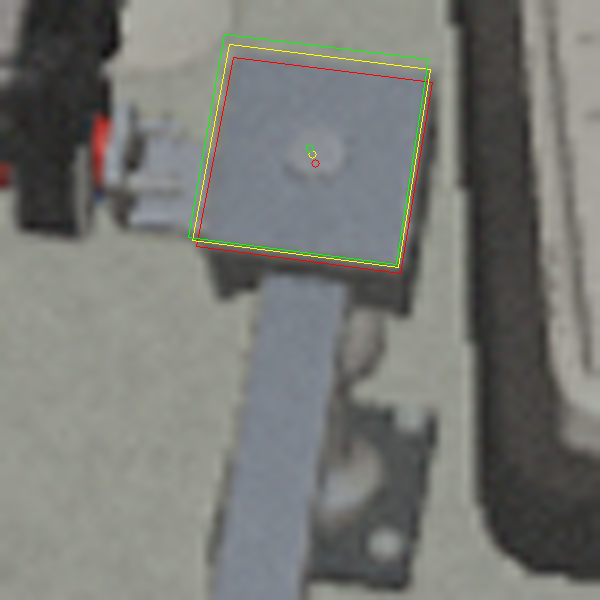

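View pics/w12.png

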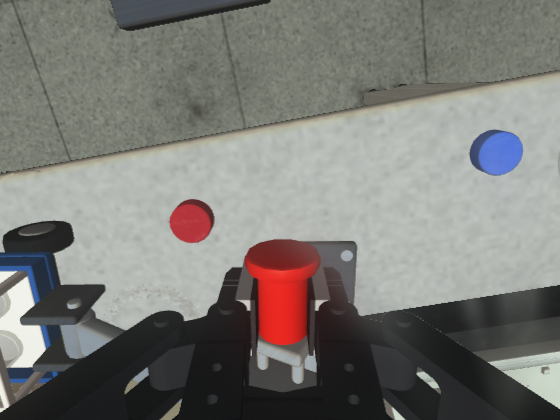

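```bash
python3 - <<'E'
from h import *
K,R,t=P("wrist"); o=get_obs(); C=-R.T@t; now=o["eef_pos"]
p=np.array([.48063,.01211]);th=-.1797
def W(a,x,y,z,up):
    Y=(y*np.cos(a)-z*np.sin(a))/1000;Z=(y*np.sin(a)+z*np.cos(a))/1000+up/1000;x=x/1000
    return np.array([p[0]+np.cos(th)*x-np.sin(th)*Y,p[1]+np.sin(th)*x+np.cos(th)*Y,.075+Z])
def pr(q,tcp):
    v=K@(R@(q-(C+tcp-now))); return (v[:2]/v[2]).round(1)
rest=np.array([.4518,.1710,.0204])
for nm,x,up in (("plate end top",-45,10),("flange top out",-78,14),("flange bot out",-78,-14)):
    print(nm,"rest",pr(W(0,x,150,5,up),rest))
    for a in (.4,.44,.48,.5236,.56): print(a,pr(W(a,x-12.3,150,5,up),now))
w=cv2.imread("pics/w12.png"); s=cv2.imread("pics/s8.png")[:,400:]
def ext(im,c):
    hsv=cv2.cvtColor(im,cv2.COLOR_BGR2HSV); m=((hsv[...,0]<8)|(hsv[...,0]>172))&(hsv[...,1]>130)
    y=np.where(m[:,c])[0]; v=im[y,c,2].astype(int); j=np.argmax(np.diff(v)[:len(v)//2]); return y.min(),y.max(),y[j]
print("now",ext(w[200:],283),"rest",np.array(ext(s,int(112.5/.55)))*.55)
E
```

```text
plate end top rest [280.  347.8]
0.4 [296.  317.9]
0.44 [289.8 326.3]
0.48 [282.6 335.1]
0.5236 [273.4 345.2]
0.56 [264.7 354.1]
flange top out rest [279.7 270.6]
0.4 [297.4 247. ]
0.44 [290.6 253.5]
0.48 [282.6 260.3]
0.5236 [272.4 268.3]
0.56 [262.5 275.3]
flange bot out rest [279.8 236.5]
0.4 [294.5 220.3]
0.44 [288.8 224.7]
0.48 [282.2 229.4]
0.5236 [273.8 234.7]
0.56 [265.9 239.4]
now (np.int64(41), np.int64(144), np.int64(70)) rest [ 44.55 153.45  76.45]
```

Comparing the wrist view with the rest pose gives a lift of about 0.495 rad (28°), so the knob has slid about 4 mm in the pads. I'll raise it a little more, hold, and check for creep.

>>> move_arm:
  steps:
    - {"fingers":10,"translation":[-0.2,-0.9,1.7],"turn":0}
    - {"fingers":10,"translation":[-0.2,-0.9,1.7],"turn":0}
    - {"fingers":10,"translation":[0,0,0],"turn":0}
    - {"fingers":10,"translation":[0,0,0],"turn":0}
    - {"fingers":10,"translation":[0,0,0],"turn":0}
  newtons: 70

```text
t: 12.2
eef_pos: [0.4364, 0.1511, 0.0995]
tool_rot: [0.001, 0.768, 0.641, 0.004]
contact_force: [9.7, 3.5, 2.2]
gripper_width: 0.207
```

```bash
cat > chk.py <<'E'
from h import *
def ext(im,c):
    hsv=cv2.cvtColor(im,cv2.COLOR_BGR2HSV); m=((hsv[...,0]<8)|(hsv[...,0]>172))&(hsv[...,1]>130)
    y=np.where(m[200:,c])[0]+200; v=im[y,c,2].astype(int); j=np.argmax(np.diff(v)[:len(v)//2]); x=np.where(m[310])[0]; x=x[(x>240)&(x<330)]
    return y.min(),y.max(),y[j],x.mean()
o=get_obs();print(o["t"],o["eef_pos"],o["gripper_width"],o["contact_force"]);w=read_camera("wrist");print(ext(w,283))
K,R,t=P("wrist")
p=np.array([.48063,.01211]);th=-.1797
for a in (.48,.5,.5236,.55):
    r=[]
    for x,up in ((-57.3,10),(-90.3,14),(-90.3,-14)):
        Y=(150*np.cos(a)-5*np.sin(a))/1000;Z=(150*np.sin(a)+5*np.cos(a)+up)/1000;x=x/1000
        r.append(proj("wrist",[p[0]+np.cos(th)*x-np.sin(th)*Y,p[1]+np.sin(th)*x+np.cos(th)*Y,.075+Z])+[2,6])
    print(a,np.round(r,1).tolist())
E
python3 chk.py
```

```text
12.2 [0.43638264 0.15109404 0.09948443] 0.2070224261640804 [9.65443664 3.52973134 2.20895872]
(np.int64(239), np.int64(343), np.int64(269), np.float64(282.0))
0.48 [[289.9, 334.0], [290.5, 260.5], [289.1, 231.3]]
0.5 [[286.1, 338.3], [286.2, 263.9], [285.5, 233.6]]
0.5236 [[281.2, 343.5], [280.8, 268.0], [281.1, 236.4]]
0.55 [[275.2, 349.6], [274.2, 272.7], [275.6, 239.5]]
```

>>> move_arm:
  steps:
    - {"fingers":10,"translation":[0,0,0],"turn":0}
    - {"fingers":10,"translation":[0,0,0],"turn":0}
    - {"fingers":10,"translation":[0,0,0],"turn":0}
    - {"fingers":10,"translation":[0,0,0],"turn":0}
    - {"fingers":10,"translation":[0,0,0],"turn":0}
    - {"fingers":10,"translation":[0,0,0],"turn":0}
    - {"fingers":10,"translation":[0,0,0],"turn":0}
    - {"fingers":10,"translation":[0,0,0],"turn":0}

```text
t: 13.25
eef_pos: [0.4364, 0.1511, 0.0995]
tool_rot: [0.001, 0.768, 0.641, 0.004]
contact_force: [8.5, 3.9, 2.4]
gripper_width: 0.206
```

```bash
python3 chk.py; python3 - <<'E'
from h import *
a=read_camera("side")[120:330,180:390]; b=read_camera("top")[130:290,100:440]; cv2.imwrite("pics/f.png",np.hstack([cv2.resize(a,(400,400)),cv2.resize(b,(400,400))]))
E
```

```text
13.25 [0.43638311 0.15108781 0.09949817] 0.2056305291672332 [8.52291234 3.91191579 2.4024766 ]
(np.int64(239), np.int64(343), np.int64(269), np.float64(282.0))
0.48 [[289.9, 333.9], [290.5, 260.5], [289.1, 231.3]]
0.5 [[286.1, 338.3], [286.2, 263.9], [285.5, 233.6]]
0.5236 [[281.2, 343.5], [280.8, 268.0], [281.1, 236.3]]
0.55 [[275.2, 349.6], [274.2, 272.7], [275.6, 239.5]]
```

View pics/f.png

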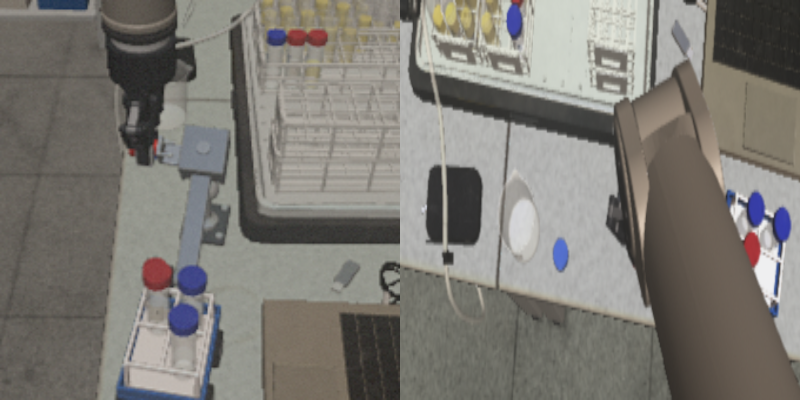

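```bash
python3 - <<'E'
from h import *
w=read_camera("wrist")
for k,z in(("red_cap",0),("blue_cap",0)): print(k,[(round(a["conf"],2),ray("wrist",a["xy"],z)[:2].round(4)) for a in place_of("wrist",k)[:2]])
print(hand_in())
E
```

```text
red_cap []
blue_cap [(0.87, array([0.4331, 0.3152]))]
the job is handed in; nothing more can be done
None
```

The wagon is unhitched. I pulled the latch about 12 mm and lifted the tongue off the ball. I handed in at about 13.5 s on the robot's clock, with the gripper still holding the knob at about 30° of lift.

**Latch:** the knob travelled about 12.3 mm before I lifted, against about 8 N of spring force. The bolt clears at 7 mm.

**Lift:** the wrist camera gave about 0.52 to 0.53 rad at the end. Two looks 1 s apart were identical, so nothing was creeping. Grip was set to 70 N.

**What disagreed:**
- **Fingertips:** both cameras showed them about 42 mm above the reported tool point. Closing above the knob met nothing, which confirmed it. I went 40 mm lower than the reported height suggested before gripping.
- **Knob slip:** the knob slid about 4 mm in the pads during the lift, so I raised it 3.4 mm more.
- **Side camera angle:** before that last raise, a rough side-view fit gave 0.40 to 0.44 rad. That view barely changes with angle, so I relied on the wrist view instead.
- **Vertical force:** the reading changed sign, from -3 to +2 N, after the last raise and the increase in grip. I didn't find out why.

**Bystanders:**
- **Beaker:** it measured within 1 to 2 mm of its starting place.
- **Pouch:** it looked unmoved in the last top view, but the recogniser missed it in the side view.
- **Blue cap:** it looked unmoved in the top view. The wrist estimate came out about 9 mm off along both axes; nothing touched the cap, so I take that as measurement error.
- **Red cap:** it was in view in the wrist picture at about 11.5 s, and I saw no sign it had been disturbed. The last recognition call missed it, so its final position isn't measured.

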